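# Turn the soap dish's drain plate ribs up

### The arm

A 7-joint arm with a two-finger parallel gripper is mounted at the origin on the work surface. World frame = base frame: x ahead of the robot, y to its left, z up, the work surface at z = 0. Lengths are in m, angles in rad, forces in N, time in s.
With the tool pointing down it reaches from about 0.425 to 0.825 m from the base axis. Payload 3.6 kg.
Tool frame: the origin (TCP) lies at the very end of the fingers, on their centre line; the grasp point (between the pads) lies 19 mm behind it; z points along the fingers, y is the line along which they close (so a half turn about z gives the same grasp; the last joint's range is limited). The gripper opens to 85 mm and grips with 20 to 120 N. Pads are 22 mm wide; open, the fingers measure 114 mm over their backs; the gripper's body (76 mm by 85 mm) begins 54 mm behind the grasp point. The pads swing forward as they close: fully open they stand 13 mm farther back than shut.
Start: joints at [1.147, 0.615, -0.013, 1.423, 0.008, 1.103, -0.04], TCP at [0.252, -0.599, 0.203] pointing down, gripper open.
Joint ranges: [-3.12, 3.12], [-0.3, 2.06], [-1.34, 1.32], [0.26, 2.42], [-1.36, 4.5], [0.01, 1.98], [-2.84, 2.84]. Speed limits (rad/s): [2.79, 2.79, 3.14, 3.14, 3.14, 3.14, 3.14].

### API

Orientations are given as a rotation vector (axis times angle).
In Python, from rig import * gives the robot as it stands. The module is installed in compiled form; this text tells all that it offers.
- The arm moves only by the tool servo_tool, never from a script. Its arguments are lists of equal length, an entry for each row: "offset": the shift along the tool's x, y, z in mm, a list of three; "rot": the turn, a rotation vector about the tool's x, y, z in degrees, a list of three; "hand": the opening, from 0 (shut) to 1 (fully open). A call has 1 to 20 rows; each row is the pose to reach, as a shift and turn from the pose commanded when the call began, along the tool's axes at that moment; what a row does not reach only later rows make up. A row lasts 1/12 s, in which the tool goes at most 41.7 mm and 7.16 degrees, less where a joint would pass 70% of its speed; a pose out of reach is approached as far as the arm can. A call with a gripper value outside its range is refused whole. The fingers move at their own pace and stop on an object; "grip_force" is the grip in N (left out, the last holds). Time passes only in rows, so rows that repeat a pose let the fingers close. It gives the time, the measured TCP pose, the force, the opening and the grip force at its end, in the units of the state.
- get_state(): the state, without advancing time (a new reading comes with each control period).
- camera(name): name is "scene" or "top" or "wrist"; returns a dict with "pixels" (480x640x3 uint8, red, green, blue), "z_map" (480x640 float32, m along the optical axis (not along the pixel's ray), 0 where there is no reading), "fx", "fy", "cx", "cy" (pixels), "world_from_camera" (4x4, takes a point from camera to world coordinates); the wrist camera has in their place "tool_from_camera" (4x4, takes a point from camera to tool coordinates, whose origin is the TCP and whose axes are the flange's). Camera axes: x right, y up, looking along -z (the intrinsics and any distortion apply to the point x, -y, -z); pixel columns grow to the right and rows downward; lengths in m; the calibration is good to about 2 mm. A picture is of the moment at which its call begins: read the wrist's pose just before it.
- close_job(): hands the job in; it is judged then, once.
Trained networks look in a picture, given as the dict that the camera call returned (one of the last four; its "shot" number tells which), for a name from the list of things; names that differ only in an ending like _2 or _b are one class to them, and where a whole thing is asked for, a point or a joint stands for the part that bears it (a point fixed in the world has none). Each returns a list of dicts, best first, with "conf" (0 to 1); they miss things now and then, are a little off and sometimes report something else, mostly with a low value. They report only what shows in the picture. A call takes as long as a camera call. They do not tell look-alikes from the thing itself.
- find_in(picture, name): "xyz" ([x, y, z] in m, in world coordinates, good to about 4 mm: the middle of the surface that is visible of it).
The state is a dict: "t": time; "qpos": joint angles; "dq": joint speeds; "effort": joint torques, N m; "tcp_pos": TCP position; "orientation": TCP orientation; "wrist_force": force on the tool from outside, world axes, zero at the start; "ft_torque": the same for the moment, N m; "opening": opening from 0.0 (shut) to 1.0 (fully open); "gripper_force": force on a finger pad.
Only numpy, scipy, OpenCV 4.12 (cv2) and the standard library are available. Lean on these libraries where they do the work, as an engineer would, in place of code of your own. Each camera call takes 0.05 s, during which the arm holds its last target. There are 200 camera calls.

### The job

The drain plate was put back on the soap dish upside down, with its blue ribs underneath. Turn it over and lay it back on the dish, flat between the dish's two end lips with the blue ribbed face up; the slotted wooden draining stand is there if you need to stand the plate on end and change your grip. The plate is ceramic: set it down gently, never drop it, and leave the other things on the counter where they are.

Things in the scene. Friction and masses are not known exactly. Their poses are not given: they have to be found in the camera images.
- plate: Ceramic drain plate, loose, 0.13 kg: slab 90 (x) x 56 (y) x 10 (z) mm, smooth white +z face, blue -z face with four lengthwise ribs 74 mm long, 3 mm high (13 mm over all). Origin: centre of the 10 mm slab. Starts on the dish with +z (white) up; to end with +z down. Its long edges overhang the dish and can be gripped across the 56 mm.
- dish: Dark soap dish, fixed. Origin: centre of its underside. Foot 112 (x) x 56 (y) x 10 mm; above it a bed 100 (x) x 34 (y) mm, 34 mm above the counter, with a lip at each end (from x = 50 to 56 mm) 40 mm wide, 8 mm above the bed. The plate lies along x between the lips with 5 mm play at each end, its centre 39 mm up when ribs up (42 mm at the start, on its ribs).
- stand: Wooden draining stand, fixed, 60 (x) x 40 (y) x 34 (z) mm, origin: centre of its underside. A slot 18 mm wide (in x) runs through its middle along y, open at both ends, its floor 8 mm above the counter. The plate can stand in it on a short end, its 56 mm width along y, leaning up to some 11 degrees.
- soap: Pink bar of soap, 75 x 50 x 26 mm, loose bystander, to be left alone. Origin at the centre of its underside.
- nailbrush: Wooden nail brush, 85 x 36 x 30 mm, loose bystander, to be left alone. Origin at the centre of its underside.
- handwash: Pink hand-wash bottle, 66 mm across, 160 mm tall, loose bystander, to be left alone. Origin at the centre of its underside.
- cotton_jar: Glass jar with a steel cap, 84 mm across, 95 mm tall, loose bystander, to be left alone. Origin at the centre of its underside.
- tumbler: White ceramic tumbler, 72 mm across, 95 mm tall, loose bystander, to be left alone. Origin at the centre of its underside.
- lotion: Red lotion bottle, 48 mm across, 110 mm tall, loose bystander, to be left alone. Origin at the centre of its underside.
- razor_box: Black box, 110 x 60 x 32 mm, loose bystander, to be left alone. Origin at the centre of its underside.
- table: The marble counter, fixed; its top is the work surface at z = 0.
There are look-alikes about, which are no part of the job. Of the things shaped like the plate, the ceramic one is meant.

How it is judged:
At the end, for the whole second after the job is handed in: The plate rests still on the dish with its blue ribbed face up, level within 6 degrees, its centre 36.5 to 41.5 mm above the counter, within 8 mm of the dish's centre lengthwise and 10 mm crosswise, and lengthwise along the dish within 0.2 rad (angle between plate's own z axis and vertical above 3.04 rad and x of plate in the frame of dish between -0.008 and 0.008 m and y of plate in the frame of dish between -0.01 and 0.01 m and z of plate in the frame of dish between 0.0365 and 0.0415 m and angle between the x axis of plate and the x axis of dish, either way round below 0.2 rad and linear speed of plate below 0.02 m/s); the robot touches nothing.
It fails at once if another thing on the counter is pushed more than 25 mm or tipped over (distance of any of soap, nailbrush, handwash, cotton_jar, tumbler, lotion, razor_box from where it was at the start of the episode above 0.025 m or angle between any of soap, nailbrush, handwash, cotton_jar, tumbler, lotion, razor_box's own z axis and vertical above 0.5 rad).
It fails at once if the plate is banged: it meets the dish, the stand or the counter with more than 60 N (contact force between plate and dish above 60 N or contact force between plate and stand above 60 N or contact force between plate and table above 60 N).
It fails at once if the plate is dropped: it falls free of the fingers by more than about 15 mm (contact force between the fingers and plate below 0.05 N and linear speed of plate above 0.55 m/s).
It also fails if it takes over 70 s, if anything falls off the work surface, if the arm or the gripper's body presses on something with over 40 N, if the wrist force passes 120 N, or if a joint passes its speed limit or range.

## Working session

There is one attempt and no reset: what is moved stays moved. The work goes in short steps, Python scripts to look and compute and a tool call to move; the robot and the scene stay as the last step left them, time stands still between calls to the robot, and variables do not carry over. Pictures are saved under pics/ and viewed, at most 12 in all, crops included, and the job is handed in when it is done.

Besides the shell and the picture viewer there is one more tool, called after "Request:" as name(argument=value, ...) on one line, values as JSON. servo_tool: Moves the arm, as the interface text tells. Its arguments: {"type":"object","properties":{"offset":{"type":"array"},"rot":{"type":"array"},"hand":{"type":"array"},"grip_force":{"type":"number"}},"required":["offset","rot","hand"]}

```bash
mkdir -p pics; cat > h.py <<'E'
from rig import *
import numpy as np, cv2
from scipy.spatial.transform import Rotation as R
def pts(d, T=None):
    z=d["z_map"]; v,u=np.mgrid[:480,:640]
    X=(u-d["cx"])/d["fx"]*z; Y=-(v-d["cy"])/d["fy"]*z
    P=np.stack([X,Y,-z,np.ones_like(z)],-1)
    T=d["world_from_camera"] if T is None else T
    return (P@np.array(T).T)[...,:3]
def save(d,n,crop=None,s=1):
    im=d["pixels"][...,::-1]
    if crop: im=im[crop[1]:crop[3],crop[0]:crop[2]]
    cv2.imwrite("pics/"+n,cv2.resize(im,None,fx=s,fy=s,interpolation=cv2.INTER_CUBIC))
def proj(d,p):
    q=np.linalg.inv(np.array(d["world_from_camera"]))@np.append(p,1)
    return (d["cx"]+d["fx"]*q[0]/-q[2], d["cy"]+d["fy"]*q[1]/q[2])
E
python3 - <<'E'
from h import *
print(get_state())
for c in ("scene","top"):
    d=camera(c); save(d,c+"1.png"); print(c,[k for k in d])
    print(np.array(d["world_from_camera"]).round(3).tolist(), d["fx"],d["cx"],d["cy"])
    for n in ["plate","dish","stand","soap","nailbrush","handwash","cotton_jar","tumbler","lotion","razor_box"]:
        for r in find_in(d,n)[:3]: print(n,np.round(r["xyz"],3),round(r["conf"],2),np.round(proj(d,r["xyz"])))
E
```

```text
{'t': 0.0, 'qpos': array([ 1.14649421,  0.61591027, -0.01263876,  1.42494401,  0.00811946,
        1.10338486, -0.04042318]), 'dq': array([-0.00051992,  0.00045862,  0.00106622,  0.00018429,  0.00149009,
       -0.0011019 ,  0.00064901]), 'effort': array([-3.01936643e-04, -4.69211590e+01,  2.59124832e-01, -1.71028930e+01,
        9.93296038e-03,  9.70540830e-03, -4.69444387e-06]), 'tcp_pos': array([ 0.25148785, -0.59845152,  0.20192904]), 'orientation': array([-3.07714586e+00, -6.20361866e-01,  8.70735618e-04]), 'wrist_force': array([-0.12859341,  0.80648797,  0.40729811]), 'ft_torque': array([-0.06652667, -0.05978458,  0.00367589]), 'gripper_force': 0.0, 'opening': 1.001269337015955}
scene ['pixels', 'z_map', 'fx', 'fy', 'cx', 'cy', 'world_from_camera', 'shot']
[[0.22, -0.684, 0.695, 1.601], [0.975, 0.169, -0.142, -0.246], [-0.02, 0.709, 0.705, 1.124], [0.0, 0.0, 0.0, 1.0]] 549.9409422694201 316.74208144663055 222.52479560556577
plate [ 0.472 -0.198  0.048] 0.97 [253. 216.]
plate [ 0.615 -0.246  0.015] 0.87 [244. 265.]
plate [ 0.599 -0.104  0.013] 0.86 [295. 251.]
dish [ 0.491 -0.20
[... 727 characters left out ...]
.49453219745604
plate [ 0.595 -0.101  0.01 ] 0.95 [351. 237.]
plate [ 0.472 -0.201  0.051] 0.77 [393. 285.]
plate [ 0.326 -0.152  0.011] 0.62 [372. 345.]
dish [ 0.459 -0.195  0.032] 0.74 [390. 291.]
stand [0.524 0.17  0.032] 0.93 [242. 263.]
stand [ 0.602 -0.451  0.03 ] 0.42 [491. 235.]
soap [0.403 0.012 0.027] 0.65 [305. 313.]
nailbrush [0.674 0.009 0.033] 0.78 [308. 205.]
cotton_jar [0.732 0.235 0.097] 0.84 [214. 174.]
tumbler [0.452 0.509 0.061] 0.92 [ 97. 290.]
lotion [0.433 0.053 0.   ] 0.7 [289. 301.]
lotion [ 0.49  -0.487  0.072] 0.68 [514. 277.]
lotion [0.451 0.511 0.058] 0.41 [ 97. 290.]
razor_box [0.674 0.009 0.03 ] 0.71 [308. 205.]
razor_box [ 0.6   -0.451  0.033] 0.64 [491. 235.]
```

View pics/scene1.png

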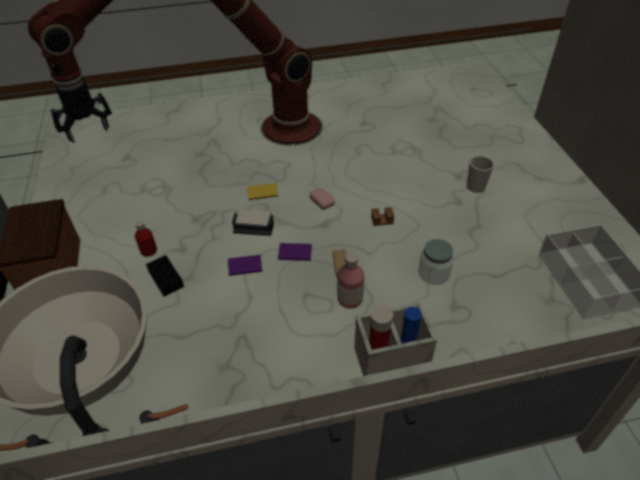

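View pics/top1.png

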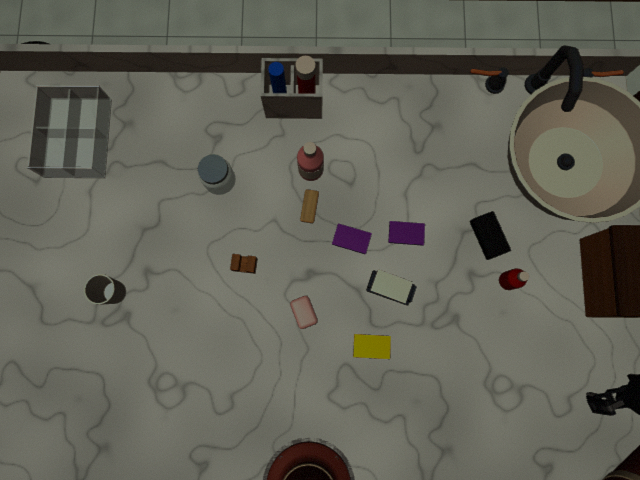

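Candidates for the plate in top view are the white one on the dark dish at (392,287), two purple ones at (352,238) and (407,233), and a yellow one at (372,347). The white one fits, because it is ceramic white, white face up, and lies on the dish between its lips. Next I confirm it in a crop and measure it.

```bash
python3 - <<'E'
from h import *
A=[]
for c in ("top","scene"):
    d=camera(c); P=pts(d); 
    if c=="top": im1=d["pixels"][255:320,340:440]; im2=d["pixels"][235:295,195:295]
    for n,ctr,r,lo,hi in (("plate",(.472,-.199),.08,.042,.07),("dishbed+",(.472,-.199),.08,.02,.07),("stand",(.53,.172),.06,.028,.05)):
        m=(np.hypot(P[...,0]-ctr[0],P[...,1]-ctr[1])<r)&(P[...,2]>lo)&(P[...,2]<hi)
        if n=="plate": m&=d["pixels"].min(-1)>90
        q=P[m]; 
        rc=cv2.minAreaRect(q[:,:2].astype(np.float32)*1000)
        print(c,n,len(q),"z med",np.median(q[:,2]).round(4),np.percentile(q[:,2],[5,95]).round(4),"mean",q.mean(0).round(4),"rect",np.round(rc[0],1),np.round(rc[1],1),round(rc[2],1))
    # neighbourhood counter height
    m=(np.hypot(P[...,0]-.47,P[...,1]+.08)<.02); print("counter",np.median(P[m][:,2]))
a=cv2.resize(im1[:60],None,fx=6,fy=6,interpolation=3);b=cv2.resize(im2,None,fx=4,fy=4,interpolation=3)
print(a.shape)
o=np.zeros((600,600,3),np.uint8);o[:360]=a;o[360:600,:400]=b
cv2.imwrite("pics/crop1.png",o[...,::-1])
E
```

```text
top plate 786 z med 0.0467 [0.0434 0.0508] mean [ 0.4692 -0.1974  0.0469] rect [ 469.3 -197.3] [88.9 54.8] 69.5
top dishbed+ 1014 z med 0.0461 [0.0357 0.0505] mean [ 0.4685 -0.1982  0.0452] rect [ 468.6 -199.3] [112.8  56.4] 70.0
top stand 276 z med 0.0335 [0.0294 0.0373] mean [0.5249 0.1676 0.0335] rect [525.3 167.8] [60.2 39.6] 84.4
counter -4.310828336562267e-05
scene plate 402 z med 0.047 [0.0434 0.0512] mean [ 0.4699 -0.1989  0.047 ] rect [ 469.5 -199.7] [89.2 59.9] 68.8
scene dishbed+ 678 z med 0.0454 [0.0236 0.0502] mean [ 0.4755 -0.2008  0.0426] rect [ 471.9 -202.3] [113.5  66.8] 69.2
scene stand 158 z med 0.0326 [0.0289 0.037 ] mean [0.5291 0.1636 0.0326] rect [528.6 164.8] [59.7 45.1] 84.6
counter -0.0008519218142386542
(360, 600, 3)
```

View pics/crop1.png

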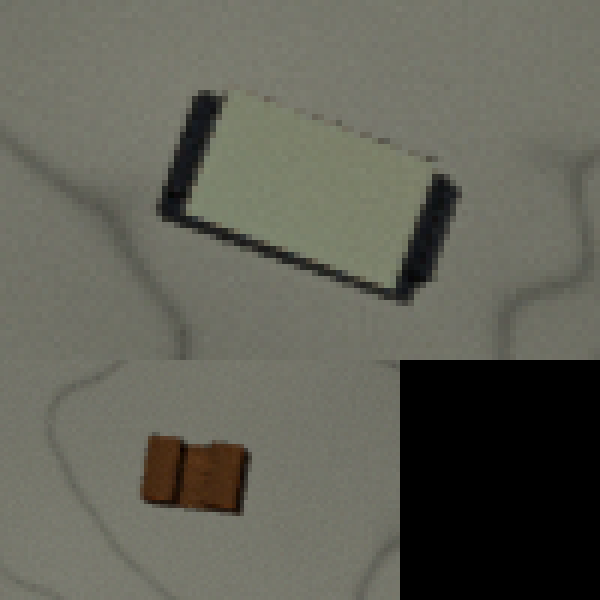

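```bash
cat >> h.py <<'E'
def frame(vaz, tilt):
    """tool y horizontal at azimuth vaz(deg); tool z = down tilted by tilt(deg) toward +u (u = y axis azimuth+90)"""
    a=np.radians(vaz); v=np.array([np.cos(a),np.sin(a),0]); u=np.array([-np.sin(a),np.cos(a),0]); t=np.radians(tilt)
    z=np.sin(t)*u-np.cos(t)*np.array([0,0,1]); return np.stack([np.cross(v,z),v,z],1)
def move(tcp, Rt, R0=None,p0=None):
    s=get_state(); R0=R.from_rotvec(s["orientation"]).as_matrix() if R0 is None else R0; p0=s["tcp_pos"] if p0 is None else p0
    o=R0.T@(np.array(tcp)-p0)*1000; r=np.degrees(R.from_matrix(R0.T@Rt).as_rotvec())
    print("offset",o.round(1).tolist(),"rot",r.round(2).tolist(),"rows",np.linalg.norm(o)/41.7,np.linalg.norm(r)/7.16)
E
python3 - <<'E'
from h import *
s=get_state(); print(R.from_rotvec(s["orientation"]).as_matrix().round(3))
move([.44,-.2,.25],frame(-20.5,0))
d=camera("wrist"); print(np.array(d["tool_from_camera"]).round(3).tolist(),d["fx"])
E
```

```text
[[ 0.922  0.387  0.   ]
 [ 0.387 -0.922  0.   ]
 [ 0.    -0.    -1.   ]]
offset [328.2, -295.1, -46.9] rot [-0.0, -0.0, -46.7] rows 10.642938868282691 6.522993736226205
[[0.001, 0.954, 0.301, 0.076], [1.0, -0.001, -0.001, -0.001], [-0.001, 0.301, -0.954, -0.17], [0.0, 0.0, 0.0, 1.0]] 392.6292683797208
```

Request:
servo_tool(offset=[[328, -295, -47], [328, -295, -47], [328, -295, -47], [328, -295, -47], [328, -295, -47], [328, -295, -47], [328, -295, -47], [328, -295, -47], [328, -295, -47], [328, -295, -47], [328, -295, -47], [328, -295, -47], [328, -295, -47], [328, -295, -47], [328, -295, -47], [328, -295, -47]], rot=[[0, 0, -46.7], [0, 0, -46.7], [0, 0, -46.7], [0, 0, -46.7], [0, 0, -46.7], [0, 0, -46.7], [0, 0, -46.7], [0, 0, -46.7], [0, 0, -46.7], [0, 0, -46.7], [0, 0, -46.7], [0, 0, -46.7], [0, 0, -46.7], [0, 0, -46.7], [0, 0, -46.7], [0, 0, -46.7]], hand=[1, 1, 1, 1, 1, 1, 1, 1, 1, 1, 1, 1, 1, 1, 1, 1])

```text
t: 2.58
tcp_pos: [0.4391, -0.2019, 0.2499]
orientation: [-2.584, -1.786, 0.001]
wrist_force: [0.2, -1.0, -0.1]
opening: 0.999
gripper_force: 0.0
```

```bash
cat >> h.py <<'E'
def wrist():
    s=get_state(); d=camera("wrist"); T=np.eye(4); T[:3,:3]=R.from_rotvec(s["orientation"]).as_matrix(); T[:3,3]=s["tcp_pos"]
    d["world_from_camera"]=T@np.array(d["tool_from_camera"]); return s,d
def rect(P,ctr,r,lo,hi,extra=True):
    m=(np.hypot(P[...,0]-ctr[0],P[...,1]-ctr[1])<r)&(P[...,2]>lo)&(P[...,2]<hi)&extra
    q=P[m]; rc=cv2.minAreaRect(q[:,:2].astype(np.float32)*1000)
    print(len(q),"z med",np.median(q[:,2]).round(4),"mean",q.mean(0).round(4),"rect",np.round(rc[0],1),np.round(rc[1],1),round(rc[2],1))
E
python3 - <<'E'
from h import *
s,d=wrist(); print(s["tcp_pos"],s["qpos"].round(2)); P=pts(d); save(d,"w1.png")
rect(P,(.47,-.199),.08,.043,.07,d["pixels"].min(-1)>90)
rect(P,(.47,-.199),.08,.028,.07)
m=(np.hypot(P[...,0]-.47,P[...,1]+.2)<.02); print(np.median(d["pixels"][m],0))
for n in("plate","dish"):
    for r in find_in(d,n)[:2]: print(n,np.round(r["xyz"],4),round(r["conf"],2),np.round(proj(d,r["xyz"])))
move([.50,.16,.25],frame(-5.6,0))
E
```

```text
[ 0.43906499 -0.20190554  0.24986006] [ 0.63  0.32 -0.32  1.81  0.12  1.03 -0.11]
5466 z med 0.0466 mean [ 0.4695 -0.1955  0.0466] rect [ 467.1 -203.3] [102.6  56. ] 69.4
6320 z med 0.0464 mean [ 0.4694 -0.196   0.0455] rect [ 468.3 -199.1] [112.5  56.2] 69.9
[25. 25. 24.]
plate [ 0.4675 -0.1972  0.0483] 0.94 [350. 187.]
plate [ 0.6085 -0.2405  0.0161] 0.91 [492. 173.]
dish [ 0.4672 -0.1585  0.0363] 0.83 [335. 148.]
dish [ 0.3937 -0.0082  0.0267] 0.65 [199.  14.]
offset [359.3, -70.5, -0.1] rot [-0.02, 0.0, -15.02] rows 8.780870125912903 2.098157567607191
```

Request:
servo_tool(offset=[[360, -70, 0], [360, -70, 0], [360, -70, 0], [360, -70, 0], [360, -70, 0], [360, -70, 0], [360, -70, 0], [360, -70, 0], [360, -70, 0], [360, -70, 0], [360, -70, 0], [360, -70, 0], [360, -70, 0]], rot=[[0, 0, -15], [0, 0, -15], [0, 0, -15], [0, 0, -15], [0, 0, -15], [0, 0, -15], [0, 0, -15], [0, 0, -15], [0, 0, -15], [0, 0, -15], [0, 0, -15], [0, 0, -15], [0, 0, -15]], hand=[1, 1, 1, 1, 1, 1, 1, 1, 1, 1, 1, 1, 1])

```text
t: 3.82
tcp_pos: [0.5007, 0.1592, 0.2499]
orientation: [2.328, 2.108, -0.002]
wrist_force: [0.5, -0.2, -0.4]
opening: 0.999
gripper_force: 0.0
```

```bash
python3 - <<'E'
from h import *
s,d=wrist(); print(s["tcp_pos"],s["qpos"].round(2)); P=pts(d)
rect(P,(.526,.167),.06,.027,.05)
np.savez("st.npz",P=P,im=d["pixels"])
v=np.array([.995,-.0976]);u=np.array([.0976,.995])
q=P.reshape(-1,3); q=q[np.hypot(q[:,0]-.526,q[:,1]-.167)<.045]; uu=(q[:,:2]-[.526,.167])@u*1000; vv=(q[:,:2]-[.526,.167])@v*1000
for lo in range(-34,34,2):
    m=(uu>=lo)&(uu<lo+2)&(abs(vv)<18); print(lo, m.sum(), (np.percentile(q[m,2],[10,50,90])*1000).round(1) if m.sum() else "")
for n in("stand",):
    for r in find_in(d,n)[:2]: print(n,np.round(r["xyz"],4),round(r["conf"],2),np.round(proj(d,r["xyz"])))
a=proj(d,np.array([.526,.167,.034])); print(a); a=np.array(a).astype(int)
save(d,"w2.png",(max(a[0]-100,0),max(a[1]-75,0),a[0]+100,a[1]+75),4)
E
```

```text
[0.50069017 0.15920915 0.24989238] [-0.02  0.41 -0.49  1.7   0.21  1.08 -0.67]
1719 z med 0.0334 mean [0.5253 0.1698 0.0333] rect [525.6 168.8] [58.9 40.1] 84.4
-34 0 
-32 0 
-30 0 
-28 69 [32.6 33.5 34.1]
-26 71 [32.7 33.6 34.4]
-24 64 [32.6 33.6 34.3]
-22 130 [ 32.9  34.6 315.4]
-20 210 [ 33.5 303.  317.2]
-18 246 [ 33.3 302.7 318.1]
-16 255 [ 33.2 302.7 319.3]
-14 263 [ 33.3 303.7 320.6]
-12 290 [ 33.6 306.3 323.2]
-10 350 [ 32.6 307.6 326. ]
-8 458 [  8.  294.3 325.7]
-6 364 [  7.7 311.9 328.3]
-4 373 [  7.6 312.  353.9]
-2 547 [  8.  324.1 355.9]
0 2435 [320.2 356.6 360.8]
2 731 [337.1 344.2 360.8]
4 261 [  7.5 358.  364.4]
6 4905 [353.1 360.5 366. ]
8 448 [355.9 363.1 368. ]
10 71 [32.3 32.9 34.8]
12 73 [32.6 33.5 34.4]
14 80 [32.5 33.6 34.7]
16 75 [32.7 33.6 34.7]
18 75 [32.6 33.7 34.8]
20 74 [32.5 33.6 34.5]
22 74 [32.7 33.6 34.3]
24 73 [32.5 33.6 34.5]
26 75 [32.7 33.7 34.5]
28 75 [32.7 33.7 34.4]
30 180 [ 1.4 24.  33.1]
32 68 [-1.5 -0.4  0.7]
stand [0.518  0.1646 0.0283] 0.68 [340. 191.]
stand [0.7581 0.0168 0.0763] 0.49 [598. 325.]
(np.float64(347.8672129647084), np.float64(189.24802019509303))
```

View pics/w2.png

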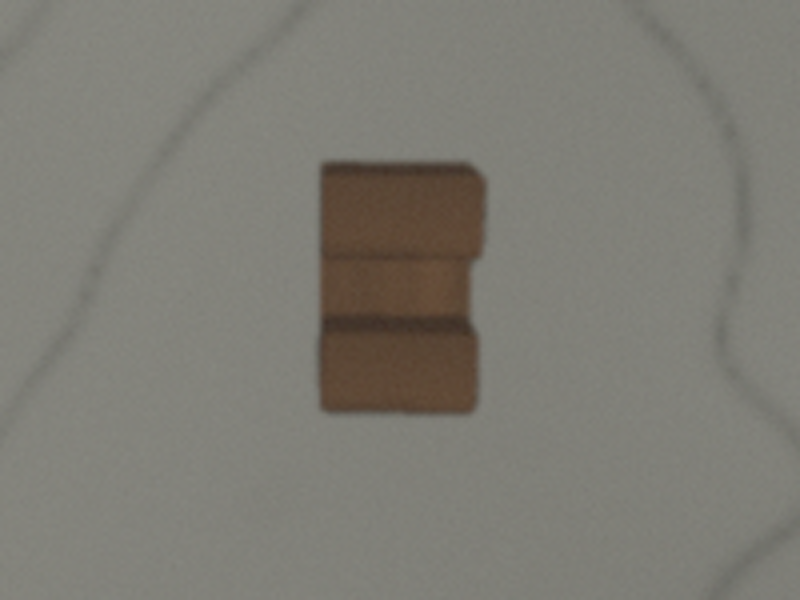

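The crop shows the stand with its slot horizontal at crop rows 258–330, and depth gives the slot centre at about (0.526, 0.1685). Next I move to the pre-grasp pose at the dish, tilted 45°.

```bash
cat >> h.py <<'E'
def tgt(g,vaz,tilt,back=24):
    F=frame(vaz,tilt); return np.array(g)+F[:,2]*back/1000, F
E
python3 - <<'E'
from h import *
g=[.4690,-.1988,.042]
move(*tgt(g,-20.3,-45,-76))
E
```

```text
offset [-307.5, 17.6, 154.7] rot [5.74, -44.7, 13.83] rows 8.264783667901662 6.583607722046991
```

Request:
servo_tool(offset=[[-307.5, 17.6, 154.7], [-307.5, 17.6, 154.7], [-307.5, 17.6, 154.7], [-307.5, 17.6, 154.7], [-307.5, 17.6, 154.7], [-307.5, 17.6, 154.7], [-307.5, 17.6, 154.7], [-307.5, 17.6, 154.7], [-307.5, 17.6, 154.7], [-307.5, 17.6, 154.7], [-307.5, 17.6, 154.7], [-307.5, 17.6, 154.7], [-307.5, 17.6, 154.7], [-307.5, 17.6, 154.7]], rot=[[5.74, -44.7, 13.83], [5.74, -44.7, 13.83], [5.74, -44.7, 13.83], [5.74, -44.7, 13.83], [5.74, -44.7, 13.83], [5.74, -44.7, 13.83], [5.74, -44.7, 13.83], [5.74, -44.7, 13.83], [5.74, -44.7, 13.83], [5.74, -44.7, 13.83], [5.74, -44.7, 13.83], [5.74, -44.7, 13.83], [5.74, -44.7, 13.83], [5.74, -44.7, 13.83]], hand=[1, 1, 1, 1, 1, 1, 1, 1, 1, 1, 1, 1, 1, 1])

```text
t: 5.08
tcp_pos: [0.4895, -0.1445, 0.0961]
orientation: [2.096, 1.467, -0.863]
wrist_force: [0.1, 0.4, -0.4]
opening: 1.003
gripper_force: 0.0
```

```bash
python3 - <<'E'
from h import *
g=[.4690,-.1988,.042]
s,d=wrist();print(s["tcp_pos"],s["qpos"].round(2)); move(*tgt(g,-20.3,-45,24))
save(d,"w3.png")
P=pts(d); rect(P,(.47,-.199),.075,.043,.055,d["pixels"].min(-1)>90)
rect(P,(.47,-.199),.075,.03,.055)
E
```

```text
[ 0.48951779 -0.1445294   0.0961018 ] [-0.12  0.77 -0.08  1.83  0.78  1.17 -1.09]
offset [-2.9, -0.8, 103.0] rot [0.27, -0.17, 0.18] rows 2.470864198208204 0.050980340397404574
5829 z med 0.0465 mean [ 0.4726 -0.1869  0.0464] rect [ 469.3 -196.1] [91.2 56.2] 69.9
8157 z med 0.0463 mean [ 0.4763 -0.1768  0.0441] rect [ 468.5 -197.9] [113.6  56.1] 69.6
```

View pics/w3.png

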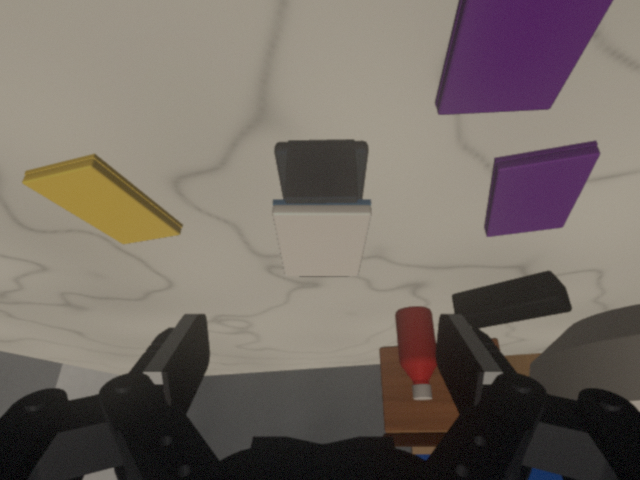

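The white face of the plate is at about (322,240), with the blue rib edge at row 203, and it is centred between the open fingers. I advance and grip.

Request:
servo_tool(offset=[[-3, -0.8, 30], [-3, -0.8, 55], [-3, -0.8, 75], [-3, -0.8, 90], [-3, -0.8, 100], [-3, -0.8, 103], [-3, -0.8, 103], [-3, -0.8, 103], [-3, -0.8, 103], [-3, -0.8, 103], [-3, -0.8, 103], [-3, -0.8, 103], [-3, -0.8, 103], [-3, -0.8, 103], [-3, -0.8, 103], [-3, -0.8, 103], [-3, -0.8, 103]], rot=[[0, 0, 0], [0, 0, 0], [0, 0, 0], [0, 0, 0], [0, 0, 0], [0, 0, 0], [0, 0, 0], [0, 0, 0], [0, 0, 0], [0, 0, 0], [0, 0, 0], [0, 0, 0], [0, 0, 0], [0, 0, 0], [0, 0, 0], [0, 0, 0], [0, 0, 0]], hand=[1, 1, 1, 1, 1, 1, 1, 0.75, 0.55, 0.5, 0.5, 0.5, 0.5, 0.5, 0.5, 0.5, 0.5], grip_force=50)

```text
t: 6.55
tcp_pos: [0.4632, -0.215, 0.0255]
orientation: [2.095, 1.466, -0.864]
wrist_force: [0.7, 3.9, 5.3]
opening: 0.618
gripper_force: 51.0
```

```bash
python3 - <<'E'
from h import *
s,d=wrist();print({k:np.round(s[k],3) for k in("t","tcp_pos","wrist_force","opening","gripper_force")})
F=R.from_rotvec(s["orientation"]).as_matrix(); print("up 100mm in tool:",(F.T@[0,0,100]).round(1))
P=pts(d,d["tool_from_camera"])*1000; m=(P[...,2]<20)&(P[...,2]>-80)&(abs(P[...,1])<27)&(abs(P[...,0])<50)&(d["pixels"].min(-1)>90)
q=P[m]; c=q.mean(0); e=np.linalg.svd(q-c,full_matrices=False)[2]; print(len(q),c.round(1),e.round(3), q.min(0).round(1),q.max(0).round(1))
E
```

```text
{'t': np.float64(6.55), 'tcp_pos': array([ 0.463, -0.215,  0.026]), 'wrist_force': array([0.743, 3.923, 5.294]), 'opening': np.float64(0.618), 'gripper_force': np.float64(50.998)}
up 100mm in tool: [-70.6   0.2 -70.9]
12184 [ 13.1  -0.3 -41.6] [[-0.729 -0.004  0.684]
 [-0.001 -1.    -0.007]
 [ 0.684 -0.005  0.729]] [-32.4 -27.  -61.6] [48.2 27.   3.1]
```

Request:
servo_tool(offset=[[-5, 0, -5], [-15, 0, -15], [-30, 0, -30], [-50, 0, -50], [-70, 0, -70], [-90, 0, -90], [-100, 0, -100], [-106, 0, -106], [-106, 0, -106], [-106, 0, -106]], rot=[[0, 0, 0], [0, 0, 0], [0, 0, 0], [0, 0, 0], [0, 0, 0], [0, 0, 0], [0, 0, 0], [0, 0, 0], [0, 0, 0], [0, 0, 0]], hand=[0.5, 0.5, 0.5, 0.5, 0.5, 0.5, 0.5, 0.5, 0.5, 0.5])

```text
t: 7.43
tcp_pos: [0.4616, -0.2162, 0.1738]
orientation: [2.096, 1.466, -0.868]
wrist_force: [-0.1, -0.1, -1.6]
opening: 0.62
gripper_force: 52.4
```

```bash
cat >> h.py <<'E'
def plate_tool():
    """plate's white face in tool frame, mm"""
    s,d=wrist(); P=pts(d,d["tool_from_camera"])*1000
    m=(P[...,2]<40)&(P[...,2]>-85)&(abs(P[...,1])<26)&(abs(P[...,0])<70)&(d["pixels"].min(-1)>90)
    q=P[m]; 
    for _ in range(4):
        c=np.median(q,0); n=np.linalg.svd(q-q.mean(0),full_matrices=False)[2][2]; n*=np.sign(n[0]); r=(q-q.mean(0))@n; q=q[abs(r)<2]
    c=q.mean(0); t=np.array([-n[2],0,n[0]]); a=(q-c)@t; lo,hi=np.percentile(a,[.3,99.7])
    print(len(q),"n",n.round(3),"tilt",np.degrees(np.arctan2(n[0],n[2])).round(2),"c",c.round(1),"along",lo.round(1),hi.round(1),"ends",(c+lo*t).round(1),(c+hi*t).round(1)); return s,d
E
python3 - <<'E'
from h import *
s,d=plate_tool();print({k:np.round(s[k],3) for k in("t","tcp_pos","wrist_force","opening","gripper_force")})
save(d,"w4.png")
E
```

```text
9561 n [ 0.712 -0.002  0.702] tilt 45.41 c [  9.5  -0.1 -38.8] along -30.3 58.3 ends [ 30.8  -0.1 -60.4] [-31.4  -0.1   2.7]
{'t': np.float64(7.433), 'tcp_pos': array([ 0.462, -0.216,  0.174]), 'wrist_force': array([-0.13 , -0.143, -1.552]), 'opening': np.float64(0.62), 'gripper_force': np.float64(52.413)}
```

View pics/w4.png

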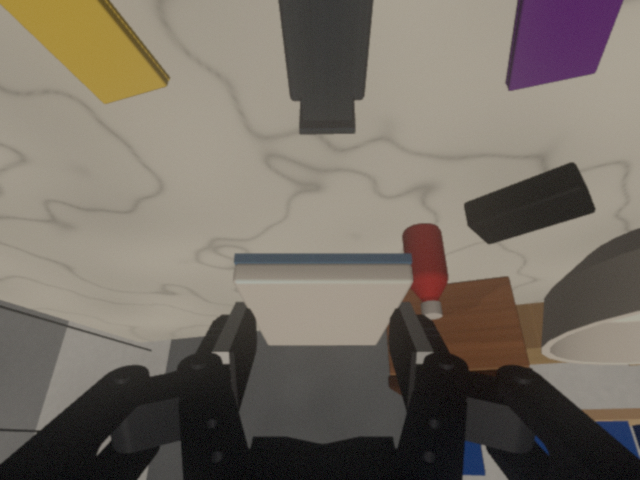

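The plate is held level and square, with its front end at row 265 and far edge at row 345. I carry it to above the stand, rotating it 90°.

```bash
cat >> h.py <<'E'
C1=np.array([3.3,0,-25.4])/1000
def st(zc,vaz=-5.6,tilt=45,C=C1,S=(.52565,.167)):
    F=frame(vaz,tilt); return np.array([S[0],S[1],zc])-F@C, F
E
python3 - <<'E'
from h import *
move(*st(.125))
E
```

```text
offset [329.6, -74.9, -231.9] rot [-0.16, 89.41, -16.09] rows 9.830187749814108 12.688297809115765
```

Request:
servo_tool(offset=[[330, -75, -232], [330, -75, -232], [330, -75, -232], [330, -75, -232], [330, -75, -232], [330, -75, -232], [330, -75, -232], [330, -75, -232], [330, -75, -232], [330, -75, -232], [330, -75, -232], [330, -75, -232], [330, -75, -232], [330, -75, -232], [330, -75, -232], [330, -75, -232], [330, -75, -232], [330, -75, -232], [330, -75, -232], [330, -75, -232]], rot=[[0, 89.4, -16], [0, 89.4, -16], [0, 89.4, -16], [0, 89.4, -16], [0, 89.4, -16], [0, 89.4, -16], [0, 89.4, -16], [0, 89.4, -16], [0, 89.4, -16], [0, 89.4, -16], [0, 89.4, -16], [0, 89.4, -16], [0, 89.4, -16], [0, 89.4, -16], [0, 89.4, -16], [0, 89.4, -16], [0, 89.4, -16], [0, 89.4, -16], [0, 89.4, -16], [0, 89.4, -16]], hand=[0.5, 0.5, 0.5, 0.5, 0.5, 0.5, 0.5, 0.5, 0.5, 0.5, 0.5, 0.5, 0.5, 0.5, 0.5, 0.5, 0.5, 0.5, 0.5, 0.5])

```text
t: 9.15
tcp_pos: [0.5281, 0.1836, 0.1065]
orientation: [-1.857, -1.687, -0.769]
wrist_force: [-0.4, -0.6, -1.3]
opening: 0.617
gripper_force: 53.1
```

```bash
python3 - <<'E'
from h import *
s,d=plate_tool();print({k:np.round(s[k],3) for k in("t","tcp_pos","qpos","wrist_force","opening","gripper_force")})
move(*st(.125))
move(*st(.085))
F=R.from_rotvec(s["orientation"]).as_matrix(); print("up",(F.T@[0,0,1]).round(3))
# stand relative to plate in same wrist picture
P=pts(d); rect(P,(.5258,.1685),.06,.027,.04)
v=np.array([.995,-.0976]);u=np.array([.0976,.995])
q=P.reshape(-1,3); q=q[np.hypot(q[:,0]-.5258,q[:,1]-.1685)<.05]; a=(q[:,:2]-[.5258,.1685])@u*1000; m=(q[:,2]>.03)&(q[:,2]<.037); print("stand top u hist",np.histogram(a[m],np.arange(-36,37,2)))
save(d,"w5.png")
E
```

```text
3309 n [ 0.705  0.003 -0.709] tilt 135.18 c [ 31.9  -0.1 -56.6] along -3.5 6.9 ends [ 29.4  -0.1 -59.1] [ 36.8  -0.1 -51.7]
{'t': np.float64(9.15), 'tcp_pos': array([0.528, 0.184, 0.107]), 'qpos': array([ 0.67 ,  0.937, -1.031,  1.997, -0.024,  0.388, -0.125]), 'wrist_force': array([-0.383, -0.559, -1.306]), 'opening': np.float64(0.617), 'gripper_force': np.float64(53.054)}
offset [-1.7, -0.8, 0.5] rot [0.06, 0.11, 0.07] rows 0.04707142046773203 0.019700079845867274
offset [-29.9, -0.9, 28.9] rot [0.06, 0.11, 0.07] rows 0.9975432193702889 0.019700079845867274
up [ 0.706  0.002 -0.709]
2466 z med 0.0334 mean [0.5229 0.1485 0.0334] rect [523. 149.] [21.1 40. ] 83.8
stand top u hist (array([  0,   0,  45, 265, 219, 250, 253, 213, 260, 210, 246, 205, 213,
        70,   0,   0,   0,   0,   0,   0,   0,   0,   0,   0,   0,   0,
         0,   0,   0,   0,   0,   0,   0,   0,   0,   0]), array([-36, -34, -32, -30, -28, -26, -24, -22, -20, -18, -16, -14, -12,
       -10,  -8,  -6,  -4,  -2,   0,   2,   4,   6,   8,  10,  12,  14,
        16,  18,  20,  22,  24,  26,  28,  30,  32,  34,  36]))
```

View pics/w5.png

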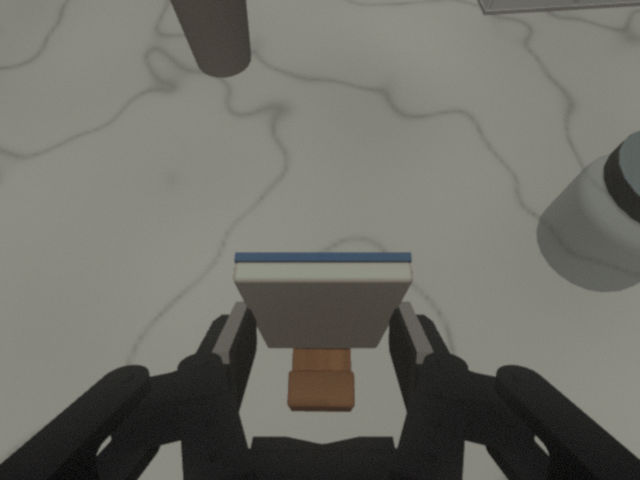

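The picture shows the plate upright, with its blue side at row 257 and end face at row 272. It hangs over the slot at about column 321, centred there within 1 mm, so I lower it.

Request:
servo_tool(offset=[[-5, -0.8, 4], [-12, -0.8, 11], [-20, -0.8, 19], [-26, -0.8, 25], [-30, -0.8, 29], [-34, -0.8, 33], [-38, -0.8, 37], [-41, -0.8, 40], [-44, -0.8, 43], [-46, -0.8, 45], [-47.5, -0.8, 46.5], [-48, -0.8, 47], [-48, -0.8, 47], [-48, -0.8, 47]], rot=[[0, 0, 0], [0, 0, 0], [0, 0, 0], [0, 0, 0], [0, 0, 0], [0, 0, 0], [0, 0, 0], [0, 0, 0], [0, 0, 0], [0, 0, 0], [0, 0, 0], [0, 0, 0], [0, 0, 0], [0, 0, 0]], hand=[0.5, 0.5, 0.5, 0.5, 0.5, 0.5, 0.5, 0.5, 0.5, 0.5, 0.5, 0.5, 0.5, 0.5])

```text
t: 10.37
tcp_pos: [0.5273, 0.182, 0.0387]
orientation: [-1.858, -1.683, -0.77]
wrist_force: [-0.1, -0.2, -1.4]
opening: 0.621
gripper_force: 53.0
```

```bash
python3 - <<'E'
from h import *
s=get_state();print({k:np.round(s[k],3) for k in("t","tcp_pos","wrist_force","ft_torque")}); move(*st(.053))
E
```

```text
{'t': np.float64(10.367), 'tcp_pos': array([0.527, 0.182, 0.039]), 'wrist_force': array([-0.064, -0.194, -1.355]), 'ft_torque': array([-0.943,  0.08 , -0.005])}
offset [-3.9, -0.2, 4.6] rot [0.07, 0.02, -0.05] rows 0.14443150660824647 0.012473836820040284
```

Request:
servo_tool(offset=[[-1, -0.2, 1.2], [-1.8, -0.2, 2.2], [-2.5, -0.2, 3], [-2.8, -0.2, 3.4], [-2.8, -0.2, 3.4]], rot=[[0, 0, 0], [0, 0, 0], [0, 0, 0], [0, 0, 0], [0, 0, 0]], hand=[0.5, 0.5, 0.5, 0.5, 0.5])

```text
t: 10.78
tcp_pos: [0.5271, 0.1831, 0.0349]
orientation: [-1.857, -1.683, -0.77]
wrist_force: [-1.3, -0.1, 3.4]
opening: 0.617
gripper_force: 53.3
```

Request:
servo_tool(offset=[[-0.4, 0, 0.4], [-0.7, 0, 0.7], [-0.7, 0, 0.7]], rot=[[0, 0, 0], [0, 0, 0], [0, 0, 0]], hand=[0.5, 0.5, 0.5])

```text
t: 11.03
tcp_pos: [0.5272, 0.1838, 0.0349]
orientation: [-1.856, -1.683, -0.772]
wrist_force: [-1.6, -1.4, 7.6]
opening: 0.616
gripper_force: 53.5
```

It is on the slot floor (about 9 N), so I release and back off along the tool axis.

Request:
servo_tool(offset=[[0, 0, 0], [0, 0, 0], [0, 0, 0], [0, 0, 0], [0, 0, 0], [0, 0, 0], [0, 0, 0], [0, 0, -5], [0, 0, -20], [0, 0, -50], [0, 0, -90], [0, 0, -130], [0, 0, -130], [0, 0, -130]], rot=[[0, 0, 0], [0, 0, 0], [0, 0, 0], [0, 0, 0], [0, 0, 0], [0, 0, 0], [0, 0, 0], [0, 0, 0], [0, 0, 0], [0, 0, 0], [0, 0, 0], [0, 0, 0], [0, 0, 0], [0, 0, 0]], hand=[0.65, 0.7, 0.8, 0.9, 1, 1, 1, 1, 1, 1, 1, 1, 1, 1])

```text
t: 12.2
tcp_pos: [0.5194, 0.0886, 0.126]
orientation: [-1.864, -1.682, -0.773]
wrist_force: [-0.1, -0.2, -0.5]
opening: 1.0
gripper_force: 0.0
```

```bash
python3 - <<'E'
from h import *
s,d=wrist(); P=pts(d);print({k:np.round(s[k],3) for k in("t","tcp_pos","wrist_force","opening")})
v=np.array([.995,-.0976]);u=np.array([.0976,.995])
def face(P,pix,lo=.04,hi=.105):
    a=(P[...,:2]-[.5258,.1685])@u*1000; b=(P[...,:2]-[.5258,.1685])@v*1000
    m=(abs(a)<25)&(abs(b)<40)&(P[...,2]>lo)&(P[...,2]<hi); print("n",m.sum(),"b range",np.percentile(b[m],[1,99]).round(1),"z max",np.percentile(P[m][:,2],99.5).round(4))
    for z in np.arange(40,104,6):
        k=m&(P[...,2]*1000>=z)&(P[...,2]*1000<z+6)
        if k.sum()>5: print(z+3,k.sum(),np.percentile(a[k],[5,50,95]).round(1))
face(P,d["pixels"])
d=camera("scene"); face(pts(d),d["pixels"])
F=frame(-5.6,-45); print("over top: "); 
E
```

```text
{'t': np.float64(12.2), 'tcp_pos': array([0.519, 0.089, 0.126]), 'wrist_force': array([-0.06 , -0.163, -0.52 ]), 'opening': np.float64(1.0)}
n 4648 b range [-28.4  25.9] z max 0.0987
43 271 [-8.3 -7.8 -7.3]
49 297 [-8.4 -7.8 -7.2]
55 312 [-8.4 -7.9 -7.3]
61 327 [-8.4 -7.8 -7.4]
67 354 [-8.5 -7.9 -7.3]
73 367 [-8.5 -7.9 -7.3]
79 395 [-8.6 -8.  -7.3]
85 421 [-8.5 -8.  -7.4]
91 448 [-8.6 -8.  -7.4]
97 1456 [-8.3 -4.3  1.3]
n 183 b range [-26.   33.9] z max 0.1017
43 14 [-11.2 -10.   -0.2]
49 19 [-11.   -9.7  -1.1]
55 12 [-10.4  -8.7  -3.3]
61 13 [-10.4  -9.   -0. ]
67 15 [-10.9  -9.   -2.1]
73 9 [-10.   -9.1  -2.4]
79 11 [-10.7  -9.    3.6]
85 24 [-10.7  -9.    2.7]
91 15 [-10.3  -8.7  -1.9]
97 44 [-9.9 -5.4  0.1]
103 7 [-8.  -4.2 -2.5]
over top:
```

The plate stands upright to within about 0.2°, with its white face 8 mm to -u and its top at z = 98 mm. I go over it to the blue side.

```bash
python3 - <<'E'
from h import *
move([.525,.14,.25],frame(-5.6,0))
move(*tgt([.5249,.1655,.053],-5.6,-45,-76))
E
```

```text
offset [123.3, 2.9, -53.8] rot [-0.05, -44.97, -0.05] rows 3.2278407709902046 6.280519294313429
offset [78.1, 0.5, 103.4] rot [-0.08, -89.97, -0.03] rows 3.1077958661986163 12.565431029060436
```

Request:
servo_tool(offset=[[123, 3, -54], [123, 3, -54], [123, 3, -54], [123, 3, -54], [123, 3, -54], [123, 3, -54], [123, 3, -54], [78, 0.5, 103], [78, 0.5, 103], [78, 0.5, 103], [78, 0.5, 103], [78, 0.5, 103], [78, 0.5, 103], [78, 0.5, 103], [78, 0.5, 103], [78, 0.5, 103], [78, 0.5, 103], [78, 0.5, 103]], rot=[[0, -45, 0], [0, -45, 0], [0, -45, 0], [0, -45, 0], [0, -45, 0], [0, -45, 0], [0, -45, 0], [0, -90, 0], [0, -90, 0], [0, -90, 0], [0, -90, 0], [0, -90, 0], [0, -90, 0], [0, -90, 0], [0, -90, 0], [0, -90, 0], [0, -90, 0], [0, -90, 0]], hand=[1, 1, 1, 1, 1, 1, 1, 1, 1, 1, 1, 1, 1, 1, 1, 1, 1, 1])

```text
t: 13.8
tcp_pos: [0.5317, 0.2171, 0.1084]
orientation: [1.86, 1.68, -0.769]
wrist_force: [0.2, -0.1, 0.1]
opening: 0.999
gripper_force: 0.0
```

```bash
python3 - <<'E'
from h import *
s,d=wrist(); P=pts(d);print({k:np.round(s[k],3) for k in("t","tcp_pos","qpos","wrist_force","opening")}); save(d,"w6.png")
v=np.array([.995,-.0976]);u=np.array([.0976,.995])
a=(P[...,:2]-[.5258,.1685])@u*1000; b=(P[...,:2]-[.5258,.1685])@v*1000
m=(abs(a)<25)&(abs(b)<40)&(P[...,2]>.04)&(P[...,2]<.105); print("n",m.sum(),"b",np.percentile(b[m],[1,99]).round(1),"a",np.percentile(a[m],[2,50,98]).round(1),"zmax",P[m][:,2].max())
move(*tgt([.5249,.1655,.053],-5.6,-45,24))
E
```

```text
{'t': np.float64(13.8), 'tcp_pos': array([0.532, 0.217, 0.108]), 'qpos': array([-0.534,  0.941, -0.357,  1.37 ,  0.705,  1.618, -1.201]), 'wrist_force': array([ 0.156, -0.098,  0.119]), 'opening': np.float64(0.999)}
n 7970 b [-28.6  26.3] a [-3.4  2.7  6.2] zmax 0.09816213514864394
offset [2.5, -1.7, 100.1] rot [-0.08, -0.04, -0.2] rows 2.401501368835875 0.030990919014044292
```

View pics/w6.png

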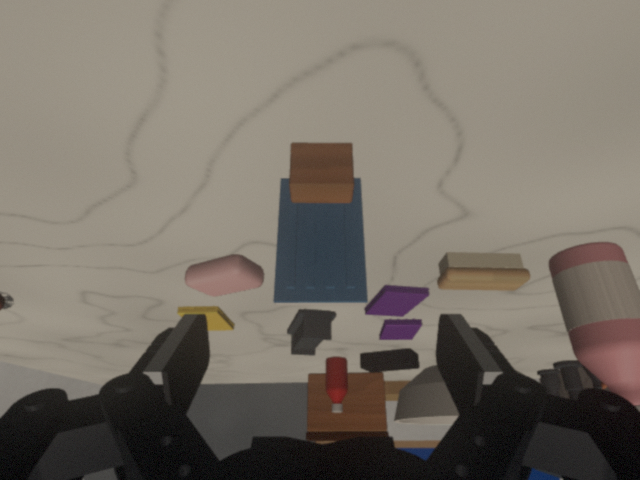

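The blue face is at cols 275–367, centred between the fingers. I advance and grip.

Request:
servo_tool(offset=[[2.5, -2.1, 30], [2.5, -2.1, 55], [2.5, -2.1, 75], [2.5, -2.1, 90], [2.5, -2.1, 97], [2.5, -2.1, 100], [2.5, -2.1, 100], [2.5, -2.1, 100], [2.5, -2.1, 100], [2.5, -2.1, 100], [2.5, -2.1, 100], [2.5, -2.1, 100], [2.5, -2.1, 100], [2.5, -2.1, 100], [2.5, -2.1, 100], [2.5, -2.1, 100]], rot=[[0, 0, 0], [0, 0, 0], [0, 0, 0], [0, 0, 0], [0, 0, 0], [0, 0, 0], [0, 0, 0], [0, 0, 0], [0, 0, 0], [0, 0, 0], [0, 0, 0], [0, 0, 0], [0, 0, 0], [0, 0, 0], [0, 0, 0], [0, 0, 0]], hand=[1, 1, 1, 1, 1, 1, 1, 0.85, 0.75, 0.65, 0.55, 0.5, 0.5, 0.5, 0.5, 0.5])

```text
t: 15.18
tcp_pos: [0.5227, 0.1499, 0.0363]
orientation: [1.857, 1.681, -0.77]
wrist_force: [0.0, 0.8, 5.4]
opening: 0.577
gripper_force: 50.7
```

Request:
servo_tool(offset=[[-1.5, 0, -1.5], [-6, 0, -6], [-14, 0, -14], [-25, 0, -25], [-40, 0, -40], [-60, 0, -60], [-80, 0, -80], [-92, 0, -92], [-99, 0, -99], [-99, 0, -99], [-99, 0, -99]], rot=[[0, 0, 0], [0, 0, 0], [0, 0, 0], [0, 0, 0], [0, 0, 0], [0, 0, 0], [0, 0, 0], [0, 0, 0], [0, 0, 0], [0, 0, 0], [0, 0, 0]], hand=[0.5, 0.5, 0.5, 0.5, 0.5, 0.5, 0.5, 0.5, 0.5, 0.5, 0.5])

```text
t: 16.1
tcp_pos: [0.522, 0.1498, 0.1746]
orientation: [1.858, 1.683, -0.77]
wrist_force: [0.2, 0.2, -0.5]
opening: 0.567
gripper_force: 51.6
```

```bash
python3 - <<'E'
from h import *
s,d=wrist();print({k:np.round(s[k],3) for k in("t","tcp_pos","wrist_force","opening","gripper_force")}); 
P=pts(d,d["tool_from_camera"])*1000; im=d["pixels"].astype(int)
blue=(im[...,2]>im[...,0]+25)
m=blue&(P[...,2]<60)&(P[...,2]>-85)&(abs(P[...,1])<26)&(abs(P[...,0])<80)
q=P[m]
for _ in range(6):
    n=np.linalg.svd(q-q.mean(0),full_matrices=False)[2][2]; n*=np.sign(n[0]); r=(q-q.mean(0))@n; q=q[abs(r)<2.5]
c=q.mean(0);t=np.array([-n[2],0,n[0]]);a=(q-c)@t;lo,hi=np.percentile(a,[.3,99.7])
print(len(q),n.round(3),c.round(1),(c+lo*t).round(1),(c+hi*t).round(1),"resid",np.percentile((q-c)@n,[5,50,95]).round(1))
F=R.from_rotvec(s["orientation"]).as_matrix(); print("up",(F.T@[0,0,1]).round(3),"u",(F.T@[.0976,.995,0]).round(3)); save(d,"w7.png")
E
```

```text
{'t': np.float64(16.1), 'tcp_pos': array([0.522, 0.15 , 0.175]), 'wrist_force': array([ 0.169,  0.18 , -0.488]), 'opening': np.float64(0.567), 'gripper_force': np.float64(51.594)}
20040 [ 0.662  0.008 -0.75 ] [ -6.1   1.1 -33.2] [-31.2   1.1 -55.3] [30.9  1.1 -0.5] resid [-1.7 -0.3  2.3]
up [-0.707 -0.    -0.707] u [ 0.707 -0.001 -0.707]
```

View pics/w7.png

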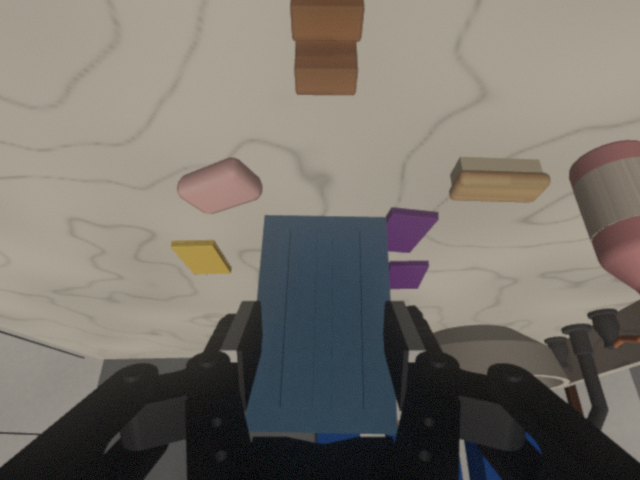

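```bash
python3 - <<'E'
from h import *
s,d=wrist();print({k:np.round(s[k],3) for k in("t","tcp_pos","wrist_force","ft_torque","opening","gripper_force")}); 
P=pts(d,d["tool_from_camera"])*1000; im=d["pixels"].astype(int)
blue=(im[...,2]>im[...,0]+25)&(P[...,2]<60)&(P[...,2]>-85)&(abs(P[...,1])<35)&(abs(P[...,0])<80)
for r in range(215,435,14):
    c=np.where(blue[r])[0]
    if len(c): p=P[r,c]; print(r,c.min(),c.max(),p[0].round(1),p[-1].round(1),"mid",P[r,(c.min()+c.max())//2].round(1))
E
```

```text
{'t': np.float64(16.15), 'tcp_pos': array([0.522, 0.15 , 0.174]), 'wrist_force': array([-0.186,  0.01 , -2.069]), 'ft_torque': array([ 0.93 , -0.104, -0.039]), 'opening': np.float64(0.571), 'gripper_force': np.float64(51.587)}
229 308 369 [30.8 -7.3 -2.6] [30.9 19.7 -3.1] mid [31.   6.  -3.5]
243 294 384 [ 24.8 -13.5  -4.3] [24.7 26.5 -4.1] mid [25.8  6.3 -7.5]
257 282 383 [ 20.7 -18.3 -11.2] [19.8 25.6 -8.8] mid [ 20.2   3.3 -10. ]
271 283 387 [ 16.3 -17.5 -16.4] [ 15.2  26.8 -13.8] mid [ 16.    4.4 -15.9]
285 274 388 [ 10.3 -21.5 -17.4] [ 10.5  26.8 -17.9] mid [  9.9   2.8 -16.7]
299 274 388 [  7.2 -20.7 -24.6] [  5.3  26.6 -20.7] mid [  6.1   2.7 -22.4]
313 263 382 [  0.8 -25.5 -24.6] [  1.3  23.6 -25.5] mid [  1.9  -1.1 -26.5]
327 264 382 [ -3.3 -24.7 -28.8] [ -2.9  23.2 -29.4] mid [ -3.   -0.7 -29.3]
341 264 382 [ -7.  -24.2 -33.2] [ -7.   22.8 -33.3] mid [ -6.7  -0.7 -33.8]
355 262 384 [-10.8 -24.6 -37.2] [-11.2  23.3 -36.7] mid [-11.   -0.7 -37. ]
369 258 387 [-15.1 -25.9 -40.2] [-15.3  24.2 -40. ] mid [-15.4  -1.1 -39.8]
383 254 391 [-19.2 -27.2 -43.3] [-19.2  25.4 -43.3] mid [-18.8  -1.1 -43.8]
397 250 395 [-22.9 -28.4 -46.7] [-23.1  26.6 -46.5] mid [-23.2  -1.1 -46.4]
411 247 394 [-25.8 -28.9 -50.8] [-25.9  25.6 -50.7] mid [-27.   -1.9 -49.4]
425 248 395 [-29.7 -28.3 -53.5] [-29.3  25.6 -53.9] mid [-29.5  -1.5 -53.8]
```

The plate is gripped and lifted, leaning about 4.3° in the grip. I compensate with a final tilt of 40.7° and carry it over the dish, rotating.

```bash
cat >> h.py <<'E'
C2=np.array([-1.3,-1.3,-22.5])/1000
def dish(zc,tilt=40.7,C=C2,S=(.4685,-.1989)): return st(zc,-20.2,tilt,C,S)
E
python3 - <<'E'
from h import *
move(*dish(.13)); print(dish(.13)[0])
E
```

```text
offset [-195.4, -13.0, 281.0] rot [0.44, 85.35, 15.96] rows 8.213164222968835 12.12687491797106
[ 0.47512665 -0.18465416  0.11378971]
```

Request:
servo_tool(offset=[[-10, -1, 14], [-25, -2, 36], [-45, -3, 65], [-65, -4, 94], [-85, -6, 122], [-105, -7, 151], [-125, -8, 180], [-145, -10, 209], [-165, -11, 237], [-180, -12, 259], [-190, -13, 273], [-195, -13, 281], [-195, -13, 281], [-195, -13, 281], [-195, -13, 281], [-195, -13, 281], [-195, -13, 281], [-195, -13, 281]], rot=[[0, 4, 0.8], [0, 10, 1.9], [0, 16, 3], [0, 22, 4.1], [0.1, 28, 5.2], [0.2, 35, 6.5], [0.2, 42, 7.8], [0.3, 49, 9.2], [0.3, 56, 10.5], [0.4, 63, 11.8], [0.4, 70, 13.1], [0.4, 76, 14.2], [0.4, 81, 15.2], [0.4, 84, 15.7], [0.4, 85.4, 16], [0.4, 85.4, 16], [0.4, 85.4, 16], [0.4, 85.4, 16]], hand=[0.5, 0.5, 0.5, 0.5, 0.5, 0.5, 0.5, 0.5, 0.5, 0.5, 0.5, 0.5, 0.5, 0.5, 0.5, 0.5, 0.5, 0.5])

```text
t: 17.7
tcp_pos: [0.4765, -0.181, 0.1155]
orientation: [-2.145, -1.507, -0.802]
wrist_force: [0.6, 0.4, -1.0]
opening: 0.568
gripper_force: 51.5
```

```bash
python3 - <<'E'
from h import *
s,d=wrist();print({k:np.round(s[k],3) for k in("t","tcp_pos","qpos","wrist_force","opening","gripper_force")}); 
im=d["pixels"].astype(int)
for c,d in (("wrist",d),("top",camera("top")),("scene",camera("scene"))):
    P=pts(d); im=d["pixels"].astype(int); a=(P-[.4685,-.1989,0])@[.3453,.9385,0]*1000; b=(P-[.4685,-.1989,0])@[.9385,-.3453,0]*1000
    m=(im[...,2]>im[...,0]+12)&(im[...,2]>im[...,1]+4)&(abs(a)<65)&(abs(b)<45)&(P[...,2]>.1)&(P[...,2]<.18)
    if m.sum()<20: print(c,m.sum()); continue
    A=np.c_[a[m],b[m],np.ones(m.sum())]; k=np.linalg.lstsq(A,P[m][:,2]*1000,rcond=None)[0]; rr=cv2.minAreaRect(np.c_[a[m],b[m]].astype(np.float32))
    print(c,m.sum(),"slope a,b deg",np.degrees(k[:2]).round(1),"z0",k[2].round(1),"a",np.percentile(a[m],[1,99]).round(1),"b",np.percentile(b[m],[1,99]).round(1),rr)
move(*dish(.13))
E
```

```text
{'t': np.float64(17.7), 'tcp_pos': array([ 0.477, -0.181,  0.116]), 'qpos': array([ 1.3  ,  0.916, -0.997,  1.847,  0.035,  0.805,  0.125]), 'wrist_force': array([ 0.551,  0.43 , -0.981]), 'opening': np.float64(0.568), 'gripper_force': np.float64(51.52)}
wrist 26492 slope a,b deg [-13.    0.2] z0 134.0 a [-39.8  46.2] b [-25.8  27.3] ((3.8262100219726562, 0.5151252746582031), (88.73878479003906, 56.11528778076172), 0.7832909226417542)
top 891 slope a,b deg [-13.7  -0.2] z0 134.5 a [-38.9  46.7] b [-25.4  29.1] ((3.7238235473632812, 1.717264175415039), (87.88536834716797, 56.70092010498047), 1.0751148462295532)
scene 330 slope a,b deg [-15.3   2.5] z0 134.6 a [-38.3  43.8] b [-25.1  37.6] ((1.9831581115722656, 8.227090835571289), (84.63813781738281, 65.6047592163086), 2.2077388763427734)
offset [-3.6, -0.4, -0.8] rot [0.05, -0.06, 0.36] rows 0.08874783927391429 0.05157699242184272
```

The plate has turned about 13.5° about the pad axis, so its +u end is low. I re-level it about its centre and measure again.

```bash
cat > m.py <<'E'
from h import *
def meas(zlo=.09,zhi=.18,cams=("wrist","top")):
    for c in cams:
        s,d=wrist() if c=="wrist" else (get_state(),camera(c))
        P=pts(d); im=d["pixels"].astype(int); a=(P-[.4685,-.1989,0])@[.3453,.9385,0]*1000; b=(P-[.4685,-.1989,0])@[.9385,-.3453,0]*1000
        m=(im[...,2]>im[...,0]+12)&(im[...,2]>im[...,1]+4)&(abs(a)<65)&(abs(b)<45)&(P[...,2]>zlo)&(P[...,2]<zhi)
        if m.sum()<20: print(c,m.sum()); continue
        A=np.c_[a[m],b[m],np.ones(m.sum())]; k=np.linalg.lstsq(A,P[m][:,2]*1000,rcond=None)[0]
        print(c,m.sum(),"slope",np.degrees(k[:2]).round(1),"z0",k[2].round(1),"a",np.percentile(a[m],[1,99]).round(1),"b",np.percentile(b[m],[1,99]).round(1),np.round(cv2.minAreaRect(np.c_[a[m],b[m]].astype(np.float32))[2],1))
    print({k:np.round(s[k],3) for k in("t","tcp_pos","wrist_force","opening","gripper_force")})
    return s
E
python3 - <<'E'
from m import *
s=meas(); F=R.from_rotvec(s["orientation"]).as_matrix()
C3=F.T@(np.array([.4702,-.1969,.1275])-s["tcp_pos"]); print("C3",(C3*1000).round(1))
move(*dish(.13,54.2,C3))
E
```

```text
wrist 26446 slope [-13.2   0.2] z0 133.9 a [-40.5  45.4] b [-25.5  27.6] 0.8
top 884 slope [-13.9  -0.2] z0 133.7 a [-40.3  45.7] b [-25.4  29. ] 1.6
{'t': np.float64(17.9), 'tcp_pos': array([ 0.476, -0.182,  0.115]), 'wrist_force': array([ 0.363,  0.535, -0.812]), 'opening': np.float64(0.566), 'gripper_force': np.float64(51.55)}
C3 [ -4.1  -0.8 -19.6]
offset [4.7, -1.0, -4.9] rot [0.06, 13.43, 0.27] rows 0.16437443516907202 1.8756805865487238
```

Request:
servo_tool(offset=[[0.8, -0.2, -0.8], [1.6, -0.4, -1.6], [2.4, -0.6, -2.4], [3.2, -0.8, -3.2], [4, -1, -4], [4.7, -1, -4.9], [4.7, -1, -4.9], [4.7, -1, -4.9]], rot=[[0, 2, 0], [0, 4.5, 0], [0, 7, 0.1], [0, 9.5, 0.2], [0, 12, 0.3], [0, 13.4, 0.3], [0, 13.4, 0.3], [0, 13.4, 0.3]], hand=[0.5, 0.5, 0.5, 0.5, 0.5, 0.5, 0.5, 0.5])

```text
t: 18.62
tcp_pos: [0.4751, -0.1833, 0.1209]
orientation: [-1.98, -1.373, -1.014]
wrist_force: [0.2, 0.5, -1.0]
opening: 0.567
gripper_force: 51.4
```

```bash
python3 - <<'E'
from m import *
s=meas(); F=R.from_rotvec(s["orientation"]).as_matrix(); print("down,u,v in tool",(F.T@np.array([[0,0,-1],[.3453,.9385,0],[.9385,-.3453,0]]).T).T.round(3).tolist())
save(camera("scene"),"s2.png",(150,140,350,290),4)
E
```

```text
wrist 26188 slope [-0.6 -0.2] z0 133.9 a [-47.1  41. ] b [-26.4  26.6] 1.4
top 911 slope [-1.1 -0.3] z0 134.6 a [-45.6  42.4] b [-26.3  28.2] 1.2
{'t': np.float64(18.667), 'tcp_pos': array([ 0.475, -0.183,  0.121]), 'wrist_force': array([-0.072,  0.802, -1.099]), 'opening': np.float64(0.568), 'gripper_force': np.float64(51.447)}
down,u,v in tool [[-0.812, 0.001, 0.584], [0.584, -0.004, 0.812], [0.003, 1.0, 0.003]]
```

View pics/s2.png

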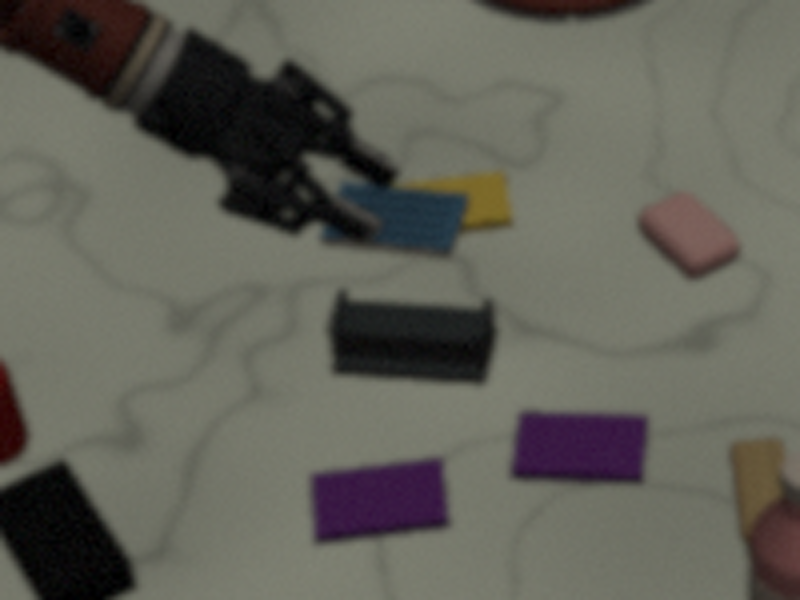

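The scene crop shows the plate level, blue face up, above the empty dish (crop centre (400,215) against dish (412,340)). I shift it 2.3 mm along u and lower it.

Request:
servo_tool(offset=[[-3, -0.4, 4], [-10, -0.4, 9], [-20, -0.4, 16.5], [-32, -0.4, 25.5], [-43, -0.4, 33.5], [-51, -0.4, 39.5], [-57, -0.4, 44], [-61, -0.4, 46.8], [-63.5, -0.4, 48.6], [-65, -0.4, 49.7], [-65, -0.4, 49.7], [-65, -0.4, 49.7]], rot=[[0, 0.8, 0], [0, 0.8, 0], [0, 0.8, 0], [0, 0.8, 0], [0, 0.8, 0], [0, 0.8, 0], [0, 0.8, 0], [0, 0.8, 0], [0, 0.8, 0], [0, 0.8, 0], [0, 0.8, 0], [0, 0.8, 0]], hand=[0.5, 0.5, 0.5, 0.5, 0.5, 0.5, 0.5, 0.5, 0.5, 0.5, 0.5, 0.5])

```text
t: 19.77
tcp_pos: [0.4758, -0.1807, 0.0397]
orientation: [-1.969, -1.367, -1.026]
wrist_force: [0.6, 0.7, -1.5]
opening: 0.563
gripper_force: 51.5
```

```bash
python3 - <<'E'
from m import *
meas(.03,.07)
E
```

```text
wrist 26243 slope [ 0.2 -0.1] z0 52.4 a [-44.7  43.7] b [-26.7  26.2] 1.0
top 817 slope [-0.8  0.2] z0 52.5 a [-44.8  45.1] b [-26.1  28.2] 0.3
{'t': np.float64(19.817), 'tcp_pos': array([ 0.476, -0.181,  0.04 ]), 'wrist_force': array([ 0.058,  0.798, -0.655]), 'opening': np.float64(0.566), 'gripper_force': np.float64(51.534)}
```

Request:
servo_tool(offset=[[-1.2, 0, 0.9], [-2.5, 0, 1.7], [-3.5, 0, 2.4], [-4.3, 0, 3], [-4.5, 0, 3.1], [-4.5, 0, 3.1]], rot=[[0, 0, 0], [0, 0, 0], [0, 0, 0], [0, 0, 0], [0, 0, 0], [0, 0, 0]], hand=[0.5, 0.5, 0.5, 0.5, 0.5, 0.5])

```text
t: 20.37
tcp_pos: [0.4754, -0.1806, 0.0336]
orientation: [-1.969, -1.366, -1.026]
wrist_force: [-0.3, -0.5, -1.1]
opening: 0.566
gripper_force: 51.5
```

Request:
servo_tool(offset=[[-0.5, 0, 0.3], [-1, 0, 0.6], [-1, 0, 0.6]], rot=[[0, 0, 0], [0, 0, 0], [0, 0, 0]], hand=[0.5, 0.5, 0.5])

```text
t: 20.62
tcp_pos: [0.4754, -0.1808, 0.0325]
orientation: [-1.969, -1.366, -1.026]
wrist_force: [-0.3, 0.1, -0.2]
opening: 0.565
gripper_force: 51.6
```

Request:
servo_tool(offset=[[-0.5, 0, 0.3], [-0.9, 0, 0.6], [-0.9, 0, 0.6]], rot=[[0, 0, 0], [0, 0, 0], [0, 0, 0]], hand=[0.5, 0.5, 0.5])

```text
t: 20.87
tcp_pos: [0.4755, -0.1808, 0.0318]
orientation: [-1.968, -1.366, -1.026]
wrist_force: [0.6, -1.2, 1.2]
opening: 0.564
gripper_force: 53.5
```

```bash
python3 - <<'E'
from m import *
meas(.03,.07)
E
```

```text
wrist 26274 slope [ 0.1 -0.1] z0 44.6 a [-45.   43.6] b [-27.   25.9] 0.9
top 806 slope [ 0.1 -0.3] z0 44.6 a [-45.   45.2] b [-26.8  27.8] 0.9
{'t': np.float64(20.917), 'tcp_pos': array([ 0.476, -0.181,  0.032]), 'wrist_force': array([-0.831, -0.753,  0.696]), 'opening': np.float64(0.567), 'gripper_force': np.float64(53.5)}
```

It is touching now and level and centred. I press 0.5 mm more, release and retreat along the tool axis.

Request:
servo_tool(offset=[[-0.4, 0, 0.3], [-0.4, 0, 0.3], [-0.4, 0, 0.3], [-0.4, 0, 0.3], [-0.4, 0, 0.3], [-0.4, 0, 0.3], [-0.4, 0, 0.3], [-0.4, 0, 0.3], [-0.4, 0, 0.3], [-0.4, 0, -5], [-0.4, 0, -20], [-0.4, 0, -50], [-0.4, 0, -90], [-0.4, 0, -130], [-0.4, 0, -150], [-0.4, 0, -150], [-0.4, 0, -150]], rot=[[0, 0, 0], [0, 0, 0], [0, 0, 0], [0, 0, 0], [0, 0, 0], [0, 0, 0], [0, 0, 0], [0, 0, 0], [0, 0, 0], [0, 0, 0], [0, 0, 0], [0, 0, 0], [0, 0, 0], [0, 0, 0], [0, 0, 0], [0, 0, 0], [0, 0, 0]], hand=[0.5, 0.5, 0.6, 0.65, 0.7, 0.8, 0.9, 1, 1, 1, 1, 1, 1, 1, 1, 1, 1])

```text
t: 22.38
tcp_pos: [0.4324, -0.2976, 0.1174]
orientation: [-1.972, -1.366, -1.027]
wrist_force: [0.3, 1.1, -0.3]
opening: 1.0
gripper_force: 0.0
```

```bash
python3 - <<'E'
from m import *
meas(.03,.07)
s,d=wrist(); save(d,"w8.png")
E
```

```text
wrist 6317 slope [ 0.1 -0. ] z0 44.5 a [-45.9  43. ] b [-27.9  26.2] 1.2
top 875 slope [-0.2  0.5] z0 44.3 a [-46.   44.2] b [-27.4  27.9] 1.1
{'t': np.float64(22.433), 'tcp_pos': array([ 0.432, -0.296,  0.117]), 'wrist_force': array([ 0.274, -0.217, -0.036]), 'opening': np.float64(1.005), 'gripper_force': np.float64(0.0)}
```

View pics/w8.png

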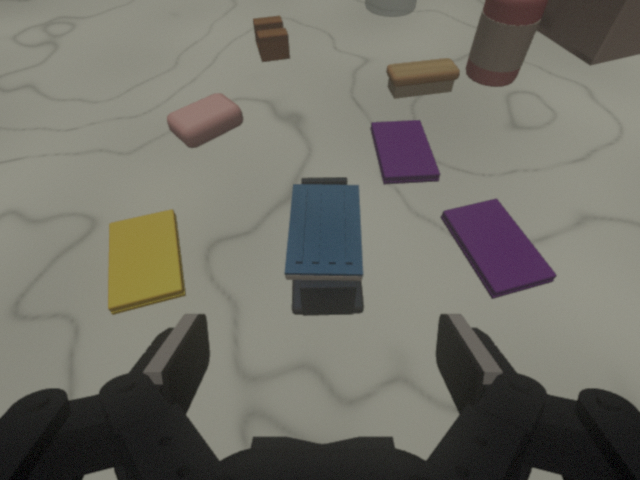

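The plate lies flat on the dish at (325,230), blue ribs up. It is between the lips, about 1 mm off centre and level within 0.5°, with slab z about 39 mm. The gripper is clear, so I hand in.

```bash
python3 -c "
from rig import *
print(close_job())"
```

```text
the job is handed in; nothing more can be done
None
```

The drain plate is back on the dish, blue ribbed face up, flat between the end lips and about 1 mm off centre; I handed the job in after about 22 s of robot time, and no verdict came back.

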